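# Load a take-up spool on the sprung spool lift

### The job

Put the empty white spool over the spindle of the spool lift, wide rim down, press it slowly down against the sprung platform without forcing it past its stop, and hold it there until both red catches have slid in over its wide rim, so that it stays down, level and locked when you let go. Leave the blue spool, the hex keys and the lens case where they are.

Things in the scene. Friction and masses are not known exactly. Their poses are not given: they have to be found in the camera images.
- white_spool: Loose empty white plastic spool, standing upright, about 0.12 kg, 55 mm tall. Wide bottom rim 64 mm across and 5 mm thick; hub 30 mm across; top rim 44 mm across, from 47 to 55 mm height; a 15 mm bore runs right through. Origin at the centre of the underside, z up along the bore.
- blue_spool: A second loose spool, blue, of the same shape and size; not to be used. Origin at the centre of its underside.
- spool_lift: Spool lift, fixed to the table: black base plate 130 x 90 x 12 mm (its x, y), a fixed upright steel spindle in the middle, a brass sprung platform round it, and on its x axis, either side, two red catches on an aluminium frame. Nothing but the spindle stands over 73 mm above the table. Origin: centre of the base's underside, on the spindle axis, z up.
- spindle_tip (a point): Tapered top of the 10 mm spindle, 77 mm above the table, on its axis. It stays inside the spool's bore, below the spool's top, even when the spool is fully down.
- platform_up (a point): On the spindle axis, 66 mm above the table: the level of the platform's top when it is up (this point does not sink). Pressed down, the spool's wide rim spreads both catches, passes below them and lands on rigid stop bars 24 to 40 mm below this level: the frame's height differs by up to 16 mm from day to day and is not reported.
- platform (a joint): How far the brass platform (40 mm across) has sunk, m: 0 up, at most 0.045. Its spring gives about 4 N at 0 and 11 N at 0.040; with the catches, pressing the spool takes up to about 18 N, then the force climbs steeply at the stop; over 50 N, as from landing on it fast, is forcing it. Locked, it stays at 0.021 to 0.037, as the spool rises 3 mm to hang under the catches.
- catch_a (a joint): Outward travel of the red catch on the lift's -x side, m: 0 fully in, about 0.006 with its nose against the rim's edge. Light spring, damped: while the spool is held on the stop it needs about 1 s to slide in over the rim.
- catch_b (a joint): The same for the red catch on the lift's +x side.
- hex_keys: Hex key set in a red holder beside a black cap, 92 x 77 x 37 mm, loose on the table; bystander. Origin at the centre of its underside.
- lens_case: Flat grey case with round lenses in it, 62 x 88 x 30 mm, loose on the table; bystander. Origin at the centre of its underside.
Not all that is in view belongs to the job. Of the things shaped like the white_spool, the white one is meant.

How it is judged:
On the way:
1. the white spool is over the spindle and down on the platform (horizontal distance between white_spool and spool_lift below 0.006 m and z of white_spool in the frame of spool_lift below 0.07 m and angle between white_spool's own z axis and vertical below 0.2 rad), for 0.1 s.
At the end, for the whole second after the job is handed in: The white spool sits over the spindle (its axis within 6 mm), wide rim down, level within 4 degrees and at rest, its underside less than 50 mm above the table, the platform held down by more than 15 mm, and both catches in over the rim (within 2 mm of fully in) (horizontal distance between white_spool and spool_lift below 0.006 m and z of white_spool in the frame of spool_lift below 0.05 m and value of joint platform above 0.015 m and value of joint each of catch_a, catch_b below 0.002 m and angle between white_spool's own z axis and vertical below 0.07 rad and linear speed of white_spool below 0.02 m/s); the robot touches nothing.
It fails at once if the spool is forced down: more than 50 N between it and the lift (contact force between white_spool and spool_lift above 50 N).
It fails at once if the blue spool is moved by more than 30 mm (distance of blue_spool from where it was at the start of the episode above 0.03 m).
It fails at once if the hex keys are moved by more than 30 mm (distance of hex_keys from where it was at the start of the episode above 0.03 m).
It fails at once if the lens case is moved by more than 30 mm (distance of lens_case from where it was at the start of the episode above 0.03 m).
It also fails if it takes over 56 s, if anything falls off the work surface, if the arm or the gripper's body presses on something with over 40 N, if the wrist force passes 120 N, or if a joint passes its speed limit or range.

### The arm

A 7-joint arm with a two-finger parallel gripper is mounted at the origin on a cart in front of the work surface, level with it; the furniture and walls round the work are solid. World frame = base frame: x ahead of the robot, y to its left, z up, the work surface at z = 0. Lengths are in m, angles in rad, forces in N, time in s.
With the tool pointing down it reaches from about 0.425 to 0.925 m from the base axis. Payload 6.8 kg.
Tool frame: the origin (TCP) lies between the finger pads; the fingertips stand 17 mm ahead of it and the grasp point (between the pads) lies 2 mm behind it; z points along the fingers, x is the direction in which the jaws open and shut, and the axes are right-handed (so a half turn about z gives the same grasp; the last joint's range is limited). The gripper opens to 85 mm and grips with 20 to 120 N. Pads are 22 mm wide; open, the fingers measure 114 mm over their backs; the gripper's body (76 mm by 85 mm) begins 54 mm behind the grasp point. The pads swing forward as they close: fully open they stand 13 mm farther back than shut.
Start: joints at [1.224, 0.477, 0.022, 1.555, -0.011, 1.109, -0.083], TCP at [0.16, -0.656, 0.248] pointing down, gripper open.
Joint ranges: [-2.96, 2.96], [-0.34, 2.1], [-1.41, 1.46], [0.24, 2.44], [-1.37, 4.51], [0.17, 1.92], [-2.96, 2.96]. Speed limits (rad/s): [2.39, 2.39, 3.14, 3.14, 3.14, 3.14, 3.14].

### API

Orientations are given as a unit quaternion [w, x, y, z].
In Python, from station import readout, read_camera, get_calibration, bot, models gives the robot as it stands.
- The arm moves only by the tool carry_out, never from a script. Its argument "deltas" is a list of rows, each a list of 2 entries, a list of its own where there are three numbers: the shift along the tool's x, y, z in cm, then the turn about the tool's z in degrees. A call has 1 to 10 rows; each row is the pose to reach, as a shift and turn from the pose measured when the call began, along the tool's axes at that moment; what a row does not reach only later rows make up. A row lasts 1/8 s, in which the tool goes at most 62.5 mm and 10.7 degrees, less where a joint would pass 70% of its speed; a pose out of reach is approached as far as the arm can. A call with a gripper value outside its range is refused whole. "hand" is the opening, from 0 (shut) to 1 (fully open), set as the call begins (left out, the last holds). The fingers move at their own pace and stop on an object; "newtons" is the grip in N (left out, the last holds). Time passes only in rows, so rows that repeat a pose let the fingers close. It gives the time, the measured TCP pose, the force and the opening at its end, in the units of the state.
- readout.get_obs(): the state, without advancing time (a new reading comes with each control period).
- read_camera(name): name is "side" or "top"; returns the picture (480x640x3 uint8, red, green, blue); there is no depth.
- get_calibration(name): a dict with "fov_y" (degrees; the focal length in pixels is half the picture's height over the tangent of half this angle, whatever the lens; pixels are square), "cx", "cy" (the principal point, pixels), "world_from_camera" (4x4, takes a point from camera to world coordinates). Camera axes: x right, y down, z forward; pixel columns grow to the right and rows downward; lengths in m; the calibration is good to about 2 mm. A picture is of the moment at which its call begins. get_calibration takes no time and is no camera call.
- bot.hand_in(): hands the job in, once; it reports no verdict.
Trained networks look in the newest picture that a camera, given by its name, has taken for a name from the list of things; names that differ only in an ending like _2 or _b are one class to them, and where a whole thing is asked for, a point or a joint stands for the part that bears it (a point fixed in the world has none). Each returns a list of dicts, best first, with "score" (0 to 1); they miss things now and then, are a little off and sometimes report something else, mostly with a low value. They report only what shows in the picture. A call takes as long as a camera call. They do not tell look-alikes from the thing itself.
- models.spot_in(query, camera): "centre" ([row, column] in pixels, amid what is visible of it).
The state is a dict: "t": time; "q": joint angles; "joint_vel": joint speeds; "joint_torque": joint torques, N m; "eef_pos": TCP position; "tool_rot": TCP orientation; "contact_force": force on the tool from outside, world axes, zero at the start; "torque": the same for the moment, N m; "gripper_width": opening from 0.0 (shut) to 1.0 (fully open).
Only numpy, scipy, OpenCV 4.12 (cv2) and the standard library are available. Lean on these libraries where they do the work, as an engineer would, in place of code of your own. Each camera call takes 0.05 s, during which the arm holds its last target. There are 200 camera calls.

## Working session

There is one attempt and no reset: what is moved stays moved. The work goes in short steps, Python scripts to look and compute and a tool call to move; the robot and the scene stay as the last step left them, time stands still between calls to the robot, and variables do not carry over. Pictures are saved under pics/ and viewed, about 8 in all and at most 12, crops included, and the job is handed in when it is done.

Besides the shell and the picture viewer there is one more tool, called after "Call:" by a JSON object that holds its "api" and its "payload". carry_out: Moves the arm, as the interface text tells. Its arguments: {"type":"object","properties":{"deltas":{"type":"array"},"hand":{"type":"number"},"newtons":{"type":"number"}},"required":["deltas"]}

```bash
mkdir -p pics; cat > h.py <<'E'
import numpy as np, cv2
from station import readout, read_camera, get_calibration, bot, models
def cal(n):
    c=get_calibration(n); f=240/np.tan(np.radians(c['fov_y'])/2); return f,c['cx'],c['cy'],np.array(c['world_from_camera'])
def ray(n,r,c):
    f,cx,cy,T=cal(n); d=T[:3,:3]@np.array([(c-cx)/f,(r-cy)/f,1]); return T[:3,3],d
def atz(n,r,c,z):
    o,d=ray(n,r,c); return o+d*(z-o[2])/d[2]
def proj(n,p):
    f,cx,cy,T=cal(n); q=T[:3,:3].T@(np.array(p)-T[:3,3]); return q[1]/q[2]*f+cy,q[0]/q[2]*f+cx
def save(n,name):
    im=read_camera(n); cv2.imwrite('pics/'+name,im[:,:,::-1]); return im
E
python3 - <<'E'
from h import *
np.set_printoptions(precision=4,suppress=True)
for n in('top','side'):
    save(n,n+'0.png'); print(n,cal(n))
    for q in('white_spool','spool_lift','hex_keys','lens_case'):
        print(q,[(round(d['score'],2),np.round(d['centre']),atz(n,*d['centre'],0.03)) for d in models.spot_in(q,n)])
print(readout.get_obs())
E
```

```text
top (np.float64(447.1717324847631), 316.7566127611916, 243.06452389592943, array([[-0.0227, -0.9779,  0.208 ,  0.3412],
       [-0.9997,  0.0228, -0.0018, -0.1019],
       [-0.003 , -0.208 , -0.9781,  0.9394],
       [ 0.    ,  0.    ,  0.    ,  1.    ]]))
white_spool [(0.96, array([301., 405.]), array([ 0.4113, -0.2791,  0.03  ])), (0.8, array([251., 289.]), array([ 0.5193, -0.0463,  0.03  ])), (0.76, array([241., 401.]), array([ 0.5347, -0.2784,  0.03  ])), (0.58, array([240., 449.]), array([ 0.5343, -0.3785,  0.03  ]))]
spool_lift [(0.61, array([222., 186.]), array([0.5863, 0.1704, 0.03  ]))]
hex_keys [(0.92, array([327., 337.]), array([ 0.3619, -0.1405,  0.03  ]))]
lens_case [(0.91, array([182., 372.]), array([ 0.6661, -0.224 ,  0.03  ]))]
side (np.float64(525.1793825597636), 322.1165708041096, 238.38114414158773, array([[-0.9979, -0.0176,  0.0627,  0.4686],
       [-0.0627,  0.52  , -0.8518,  0.7348],
       [-0.0176, -0.854 , -0.52  ,  0.5688],
       [ 0.    ,  0.    ,  0.    ,  1.    ]]))
white_spool [(0.74, array([214., 319.]), array([ 0.5461, -0.2476,  0.03  ])), (0.72, arr
[... 158 characters left out ...]
 array([0.5881, 0.1895, 0.03  ]))]
hex_keys [(0.93, array([250., 410.]), array([ 0.3645, -0.1099,  0.03  ]))]
lens_case [(0.82, array([230., 256.]), array([ 0.6702, -0.1748,  0.03  ]))]
{'t': 0.5, 'q': array([ 1.2239,  0.477 ,  0.0224,  1.5555, -0.0115,  1.1093, -0.0831]), 'joint_vel': array([ 0.001 , -0.0021,  0.0015,  0.0006, -0.    , -0.0001, -0.0003]), 'joint_torque': array([ -0.0011, -59.5804,   1.6047, -28.1288,   0.0124,   0.0025,
        -0.    ]), 'eef_pos': array([ 0.1596, -0.6558,  0.2483]), 'tool_rot': array([-0.    ,  0.7863, -0.6179, -0.    ]), 'contact_force': array([ 0.6983, -0.6865,  0.6238]), 'torque': array([ 0.0369, -0.0196, -0.0256]), 'gripper_width': 1.0028119794394512}
```

View pics/top0.png

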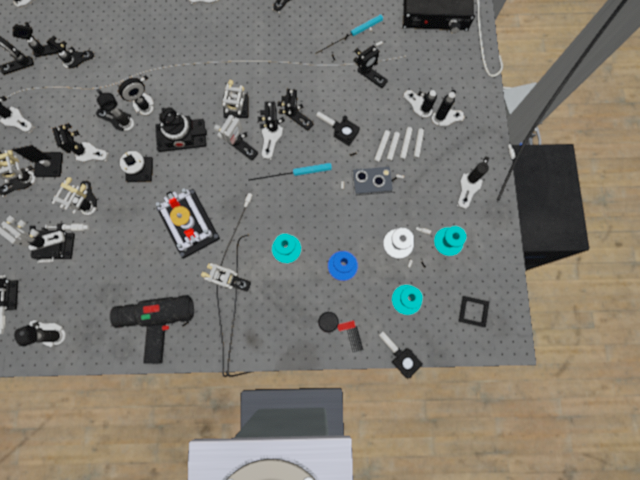

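View pics/side0.png

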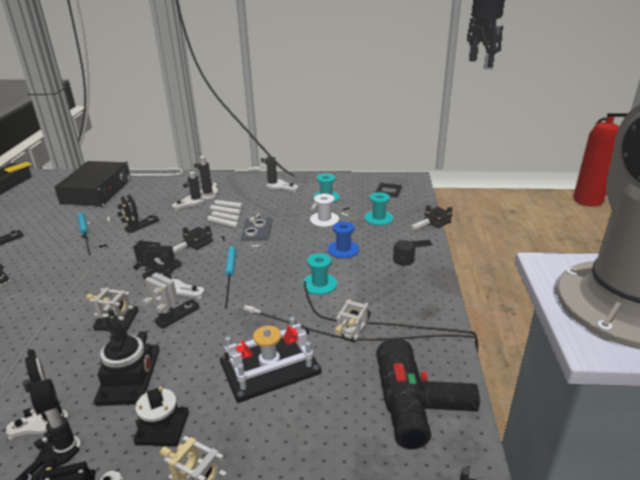

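The top view shows five spools: teal at (row 248, col 286), (240,450) and (299,407), blue at (265,343) and white at (241,400). Only the one at (241,400) is white, so it fits. The lift is at about (218,184), with its brass platform and red catches. Next I confirm this in an enlarged crop and refine the positions.

```bash
python3 - <<'E'
from h import *
np.set_printoptions(precision=4,suppress=True)
t=cv2.imread('pics/top0.png'); s=cv2.imread('pics/side0.png')
def blob(im,box,lo,hi):
    r0,r1,c0,c1=box; h=cv2.cvtColor(im[r0:r1,c0:c1],cv2.COLOR_BGR2HSV)
    m=cv2.inRange(h,lo,hi); n,l,st,ce=cv2.connectedComponentsWithStats(m)
    return [(st[i][4],round(ce[i][1]+r0,1),round(ce[i][0]+c0,1),st[i][:4]+[c0,r0,0,0]) for i in np.argsort(-st[1:,4])[:2]+1]
for n,im,wb,lb in(('top',t,(222,262,380,424),(185,260,150,220)),('side',s,(190,230,305,345),(320,395,215,325))):
    print(n,'white',blob(im,wb,(0,0,165),(180,50,255)))
    b=blob(im,lb,(12,90,90),(28,255,255));print(' brass',b,atz(n,b[0][1],b[0][2],.066 if n=='top' else .064))
    for lo,hi in(((0,160,100),(6,255,255)),((174,160,100),(180,255,255))): 
        b=blob(im,lb,lo,hi); print(' red',b,[atz(n,x[1],x[2],.06) for x in b])
A=cv2.resize(t[215:275,370:430],(400,400),interpolation=3);B=cv2.resize(t[180:260,145:225],(400,400),interpolation=3)
C=cv2.resize(s[315:400,210:330],(400,283),interpolation=3)
D=cv2.resize(s[180:240,290:360],(330,283),interpolation=3)
o=np.zeros((600,800,3),np.uint8);o[:310,:310]=cv2.resize(A,(310,310));o[:310,320:630]=cv2.resize(B,(310,310));o[315:598,:400]=C;o[315:598,410:740]=D
cv2.imwrite('pics/crop.png',o)
E
```

```text
top white [(np.int32(708), np.float64(242.5), np.float64(398.6), array([383, 228,  31,  30])), (np.int32(23), np.float64(229.0), np.float64(420.1), array([416, 227,   8,   5]))]
 brass [(np.int32(299), np.float64(215.4), np.float64(179.7), array([170, 206,  21,  21]))] [0.5907 0.1727 0.066 ]
 red [(np.int32(64), np.float64(232.1), np.float64(188.6), array([184, 228,  10,  10])), (np.int32(63), np.float64(202.7), np.float64(173.7), array([169, 198,  11,  11]))] [array([0.5569, 0.1552, 0.06  ]), array([0.6197, 0.188 , 0.06  ])]
 red [(np.int32(1), np.float64(204.0), np.float64(179.0), array([179, 204,   1,   1])), (np.int32(1), np.float64(207.0), np.float64(171.0), array([171, 207,   1,   1]))] [array([0.6167, 0.177 , 0.06  ]), array([0.6107, 0.1932, 0.06  ])]
side white [(np.int32(242), np.float64(220.0), np.float64(324.1), array([310, 213,  29,  14])), (np.int32(155), np.float64(198.3), np.float64(323.8), array([314, 193,  20,  11]))]
 brass [(np.int32(427), np.float64(336.0), np.float64(266.7), array([253, 325,  28,  22]))] [0.5915 0.1765 0.064 ]
 red [(np.int32(158), np.float64(335.7), np.float64(290.3), array([284, 327,  13,  17])), (np.int32(133), np.float64(350.3), np.float64(244.2), array([237, 341,  15,  18]))] [array([0.5587, 0.17  , 0.06  ]), array([0.6192, 0.2025, 0.06  ])]
 red [] []
```

View pics/crop.png

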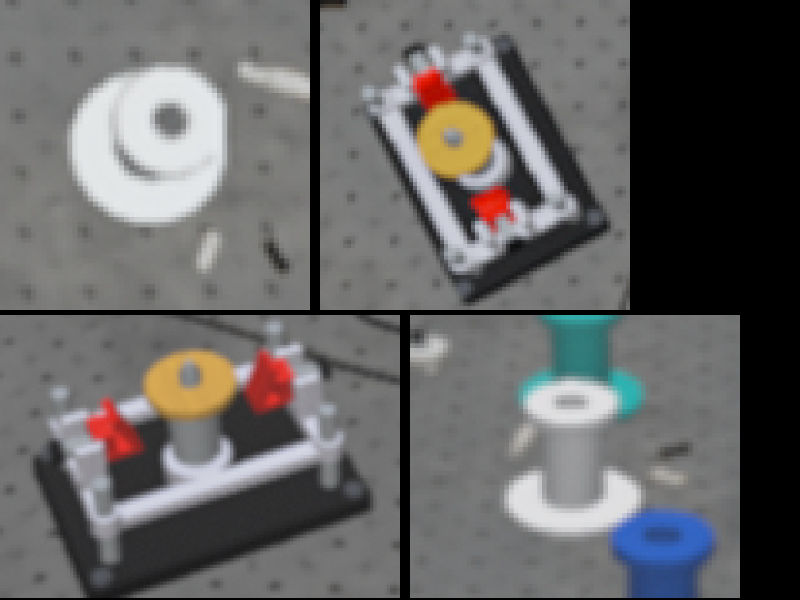

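The crop confirms the white spool standing wide rim down. Its bore is at top (238.2,403.3) and side (198.2,324.4). The spindle is at top (215.4,179.3) and side (332.4,267). The catches lie on the lift's x axis, with the frame rails along both long sides.

```bash
python3 - <<'E'
from h import *
np.set_printoptions(precision=4,suppress=True)
for nm,z,a,b in(('spool',.055,(238.2,403.3),(198.2,324.4)),('spindle',.075,(215.4,179.3),(332.4,267.))):
    print(nm,atz('top',*a,z),atz('side',*b,z))
    A=[];B=[]
    for n,p in(('top',a),('side',b)):
        o,d=ray(n,*p);d/=np.linalg.norm(d);P=np.eye(3)-np.outer(d,d);A.append(P);B.append(P@o)
    print(' tri',np.linalg.solve(sum(A),sum(B)))
print('rim disc',atz('top',242.5,398.6,.012),atz('side',220,324.1,.005))
from scipy.spatial.transform import Rotation as R
o=readout.get_obs();q=o['tool_rot'];print(R.from_quat(np.r_[q[1:],q[0]]).as_matrix())
E
```

```text
spool [ 0.5353 -0.279   0.055 ] [ 0.5361 -0.2729  0.055 ]
 tri [ 0.5363 -0.2797  0.0515]
spindle [0.5881 0.1707 0.075 ] [0.5895 0.1813 0.075 ]
 tri [0.5908 0.1731 0.0675]
rim disc [ 0.5356 -0.2771  0.012 ] [ 0.5372 -0.2662  0.005 ]
[[ 0.2365 -0.9716 -0.    ]
 [-0.9716 -0.2365  0.0001]
 [-0.0001 -0.     -1.    ]]
```

Call:
{"api": "carry_out", "payload": {"deltas": [[[-2.8,-4.5,0],0],[[-5.6,-9.0,0],-4],[[-8.4,-13.6,0],-8],[[-11.2,-18.1,0],-14],[[-14,-22.7,0],-14],[[-16.8,-27.2,0],-14],[[-19.6,-31.8,1],-14],[[-22.4,-36.3,3],-14],[[-25.2,-40.9,5],-14],[[-27.8,-45.35,7],-14]], "hand": 0.85}}

```text
t: 1.75
eef_pos: [0.5358, -0.2772, 0.178]
tool_rot: [-0.0, 0.856, -0.517, 0.0]
contact_force: [0.3, -0.2, 0.7]
gripper_width: 0.85
```

```bash
cat >> h.py <<'E'
from scipy.spatial.transform import Rotation as R
np.set_printoptions(precision=4,suppress=True)
def to(x,y,z,yaw=None):
    o=readout.get_obs();q=o['tool_rot'];M=R.from_quat(np.r_[q[1:],q[0]]).as_matrix()
    print('t',round(o['t'],2),'pos',o['eef_pos'],'zax',M[:,2],'yaw',np.degrees(np.arctan2(M[1,0],M[0,0])),'F',o['contact_force'],'w',o['gripper_width'])
    print('delta cm',100*M.T@(np.array([x,y,z])-o['eef_pos']))
E
python3 -c "
from h import *
to(.535,-.279,.055)"
```

```text
t 1.75 pos [ 0.5358 -0.2772  0.178 ] zax [ 0.0007 -0.0003 -1.    ] yaw -62.319932578843286 F [ 0.3213 -0.2418  0.7291] w 0.8503345063263105
delta cm [ 0.1143  0.1605 12.3003]
```

Call:
{"api": "carry_out", "payload": {"deltas": [[[0.1,0.15,3],0],[[0.1,0.15,6],0],[[0.1,0.15,9],0],[[0.1,0.15,11],0],[[0.1,0.15,12.3],0],[[0.1,0.15,12.3],0]]}}

```text
t: 2.5
eef_pos: [0.5348, -0.2787, 0.0545]
tool_rot: [0.0, 0.856, -0.517, -0.0]
contact_force: [0.4, -0.7, -0.2]
gripper_width: 0.851
```

Call:
{"api": "carry_out", "payload": {"deltas": [[[0,0,0],0],[[0,0,0],0],[[0,0,0],0],[[0,0,0],0],[[0,0,0],0],[[0,0,0],0]], "hand": 0, "newtons": 20}}

```text
t: 3.25
eef_pos: [0.5354, -0.279, 0.0557]
tool_rot: [-0.0, 0.856, -0.517, 0.001]
contact_force: [-1.9, 0.1, 6.2]
gripper_width: 0.503
```

Call:
{"api": "carry_out", "payload": {"deltas": [[[0,0,0],0],[[0,0,0],0],[[0,0,0],10],[[0,0,0],20],[[0,0,0],30],[[0,0,0],40],[[0,0,0],50],[[0,0,0],60],[[0,0,0],70],[[0,0,0],80]], "hand": 0.8}}

```text
t: 4.5
eef_pos: [0.5354, -0.2789, 0.0556]
tool_rot: [0.0, -0.32, 0.947, -0.0]
contact_force: [0.6, -0.1, -0.2]
gripper_width: 0.8
```

Call:
{"api": "carry_out", "payload": {"deltas": [[[0,0,0],0],[[0,0,0],0],[[0,0,0],0],[[0,0,0],0],[[0,0,0],0],[[0,0,0],0]], "hand": 0}}

```text
t: 5.25
eef_pos: [0.5356, -0.2787, 0.0557]
tool_rot: [0.001, -0.32, 0.947, -0.0]
contact_force: [-0.0, 2.4, 4.9]
gripper_width: 0.501
```

```bash
python3 -c "
from h import *
to(.588,.171,.055);save('side','s1.png')
im=save('top','t1.png')
a=cv2.resize(cv2.imread('pics/t1.png')[200:280,350:450],(400,320),interpolation=3);b=cv2.resize(cv2.imread('pics/s1.png')[170:250,270:370],(400,320),interpolation=3)
cv2.imwrite('pics/c1.png',np.hstack([a,b]))"
```

```text
t 5.25 pos [ 0.5356 -0.2787  0.0557] zax [ 0.0016 -0.0003 -1.    ] yaw -142.621904614463 F [-0.0342  2.3999  4.8953] w 0.5007231673121504
delta cm [-31.4653  32.5561   0.0677]
```

View pics/c1.png

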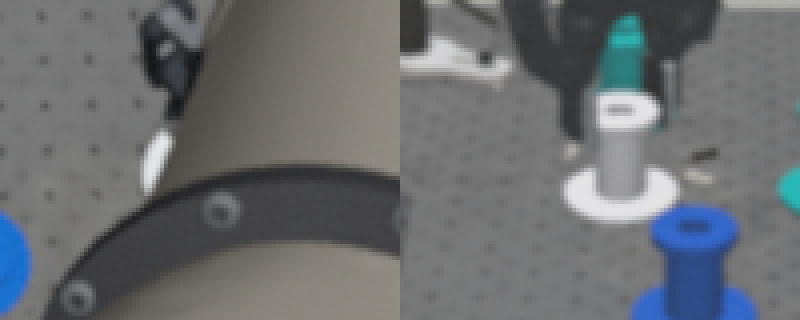

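The side view shows the white spool held by its top rim, standing upright, with the blue spool untouched. The two grips centred it at (0.5356,-0.2787), which agrees with the top camera. Next I refine the spindle axis from the rim of the brass disc while lifting continues.

```bash
python3 - <<'E'
from h import *
from scipy.optimize import least_squares
for n,box in(('top',(195,240,160,205)),('side',(315,360,240,300))):
    im=cv2.imread(f'pics/{n}0.png');r0,r1,c0,c1=box
    K=8;p=cv2.resize(im[r0:r1,c0:c1],None,fx=K,fy=K,interpolation=cv2.INTER_CUBIC)
    h=cv2.cvtColor(p,cv2.COLOR_BGR2HSV);m=cv2.inRange(h,(10,75,70),(28,255,255))
    cs,_=cv2.findContours(m,cv2.RETR_EXTERNAL,cv2.CHAIN_APPROX_NONE);c=max(cs,key=cv2.contourArea)[:,0]
    P=np.array([atz(n,(y+.5)/K-.5+r0,(x+.5)/K-.5+c0,.066) for x,y in c])[:,:2]
    ctr=P.mean(0);o=cal(n)[3][:2,3];u=(ctr-o)/np.linalg.norm(ctr-o)
    far=P[(P-ctr)@u>-.004]
    for nm,Q in(('far',far),('all',P)):
        f=lambda v:np.hypot(*(Q-v[:2]).T)-v[2]
        s=least_squares(f,[*ctr,.02],loss='soft_l1',f_scale=.0005)
        s2=least_squares(lambda v:np.hypot(*(Q-v).T)-.02,ctr,loss='soft_l1',f_scale=.0005)
        print(n,nm,s.x,s2.x,np.std(f(s.x)))
    # spindle (grey, low saturation) inside disc
    g=cv2.inRange(h,(0,0,0),(180,90,255))&cv2.drawContours(np.zeros_like(m),[cv2.convexHull(max(cs,key=cv2.contourArea))],-1,255,-1)
    k,l,st,ce=cv2.connectedComponentsWithStats(g)
    for i in range(1,k):
        if st[i,4]>300:
            rr,cc=(ce[i][1]+.5)/K-.5+r0,(ce[i][0]+.5)/K-.5+c0
            print(' grey',st[i,2:]/K,rr,cc,atz(n,rr,cc,.0715))
E
```

```text
top far [0.5923 0.1733 0.0204] [0.5927 0.1736] 0.0005994264666771432
top all [0.5913 0.173  0.0212] [0.5918 0.1728] 0.0009234217535081944
 grey [  5.25    4.75  153.125] 214.86158163265307 178.84372448979593 [0.5903 0.1728 0.0715]
 grey [11.625 12.25  65.125] 221.17238483685222 185.34656909788868 [0.5768 0.1592 0.0715]
side far [0.592  0.1749 0.0199] [0.5919 0.175 ] 0.00034699918926254494
side all [0.591  0.1775 0.0219] [0.5913 0.1772] 0.0011679354791662537
 grey [ 28.5   21.5  188.25] 335.6286520584329 267.22675962815407 [0.5891 0.184  0.0715]
 grey [  6.5     8.625 342.25 ] 332.5065741417093 266.4253560993426 [0.5912 0.1776 0.0715]
```

Call:
{"api": "carry_out", "payload": {"deltas": [[[0,0,0],0],[[0,0,-2],0],[[0,0,-5],0],[[0,0,-9],0],[[0,0,-13],0],[[0,0,-13],0]], "hand": 0, "newtons": 70}}

```text
t: 6.1
eef_pos: [0.537, -0.2804, 0.19]
tool_rot: [0.003, -0.32, 0.947, -0.003]
contact_force: [0.1, -0.3, -0.8]
gripper_width: 0.473
```

```bash
python3 -c "
from h import *
to(.59,.171,.185)"
```

```text
t 6.1 pos [ 0.537  -0.2804  0.19  ] zax [ 0.0081 -0.0035 -1.    ] yaw -142.6835505853665 F [ 0.1328 -0.2554 -0.801 ] w 0.4732993157597461
delta cm [-31.5726  32.6902   0.3793]
```

Call:
{"api": "carry_out", "payload": {"deltas": [[[-2.5,2.6,0],-6],[[-6.3,6.5,0],-15],[[-10.1,10.5,0],-24],[[-14,14.4,0],-33],[[-17.9,18.4,0],-42],[[-21.8,22.4,0],-51],[[-25.6,26.4,0],-60],[[-29,29.9,0],-69],[[-30.9,31.9,0],-78],[[-31.75,32.75,0],-80]]}}

```text
t: 7.35
eef_pos: [0.5896, 0.1754, 0.1878]
tool_rot: [-0.0, 0.855, -0.518, 0.003]
contact_force: [0.1, -0.4, -1.0]
gripper_width: 0.477
```

Call:
{"api": "carry_out", "payload": {"deltas": [[[0,0,0],0],[[0,0,0],0]]}}

```text
t: 7.6
eef_pos: [0.5892, 0.1737, 0.1874]
tool_rot: [0.001, 0.855, -0.519, 0.003]
contact_force: [0.2, -0.9, -1.2]
gripper_width: 0.477
```

```bash
python3 -c "
from h import *
to(.591,.1725,.155);save('side','s2.png');save('top','t2.png')
a=cv2.resize(cv2.imread('pics/t2.png')[170:260,120:232],(400,320),interpolation=3);b=cv2.resize(cv2.imread('pics/s2.png')[250:390,190:350],(400,350),interpolation=3)
cv2.imwrite('pics/c2.png',np.hstack([cv2.copyMakeBorder(a,0,30,0,0,0),b]))"
```

```text
t 7.6 pos [0.5892 0.1737 0.1874] zax [ 0.0051 -0.0044 -1.    ] yaw -62.544746086955634 F [ 0.2206 -0.9355 -1.15  ] w 0.47702808632774046
delta cm [ 0.1712 -0.0914  3.2384]
```

View pics/c2.png

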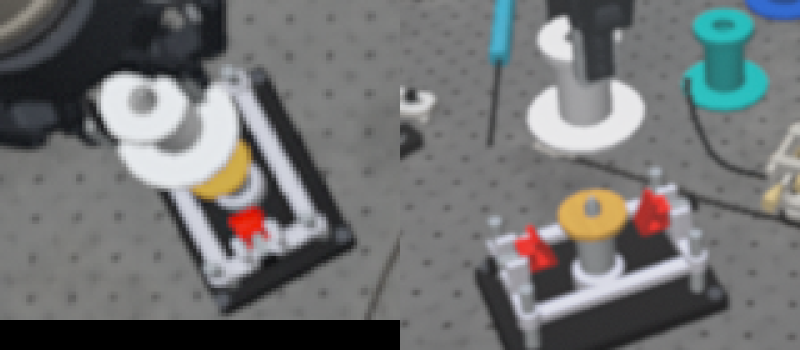

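```bash
cat > fit.py <<'E'
from h import *
from scipy.optimize import minimize
K=4
def ring(r,z): a=np.linspace(0,2*np.pi,48,endpoint=False); return np.c_[r*np.cos(a),r*np.sin(a),0*a+z]
parts=[np.r_[ring(.032,0),ring(.032,.005)],np.r_[ring(.015,.005),ring(.015,.047)],np.r_[ring(.022,.047),ring(.022,.055)]]
def fit(tag,guess,boxes):
    D=[]
    for n,(r0,r1,c0,c1) in boxes.items():
        a=cv2.imread(f'pics/{n[0]}{tag}.png')[r0:r1,c0:c1];b=cv2.imread(f'pics/{n}0.png')[r0:r1,c0:c1]
        a,b=[cv2.resize(x,None,fx=K,fy=K,interpolation=3) for x in(a,b)]
        h=cv2.cvtColor(a,cv2.COLOR_BGR2HSV)
        df=cv2.absdiff(a,b).max(2)>25
        w=(h[...,2]>115)&(h[...,1]<50)&df; ign=h[...,2]<95
        D.append((n,r0,c0,w,ign&df))
    def masks(v):
        Rm=R.from_rotvec([v[3],v[4],0]).as_matrix()
        for n,r0,c0,w,ign in D:
            m=np.zeros(w.shape,np.uint8)
            for p in parts:
                q=np.array([proj(n,Rm@x+v[:3]) for x in p]);q=np.c_[(q[:,1]-c0+.5)*K-.5,(q[:,0]-r0+.5)*K-.5]
                cv2.fillConvexPoly(m,cv2.convexHull(np.round(q*16).astype(np.int32)),255,shift=4)
            yield n,m,w,ign
    def cost(u):
        v=np.array(u)*S; return sum(((m>0)!=w)[~ign].sum() for n,m,w,ign in masks(v))/K**2
    S=np.array([.003,.003,.003,.05,.05]);g=np.array([*guess,0,0])/S
    best=min((minimize(cost,g+np.r_[0,0,0,a,b],method='Nelder-Mead',options=dict(initial_simplex=g+np.r_[0,0,0,a,b]+np.vstack([np.zeros(5),1.5*np.eye(5)]),maxfev=500)) for a in(-1.5,1.5) for b in(-1.5,1.5)),key=lambda s:s.fun)
    v=best.x*S;print('fit pos',v[:3],'tilt rotvec deg',np.degrees(v[3:]),'top axis',R.from_rotvec([v[3],v[4],0]).as_matrix()[:,2],'cost',best.fun,'at guess',cost(g))
    ov=[]
    for n,m,w,ign in masks(v): ov.append(cv2.resize(np.dstack([m,255*w.astype(np.uint8),255*ign.astype(np.uint8)]),(390,390)))
    cv2.imwrite(f'pics/fit{tag}.png',np.hstack(ov)); return v
E
python3 - <<'E'
from fit import *
from h import *
fit('2',(.589,.174,.132),{'top':(188,228,146,192)})
fit('2',(.589,.174,.132),{'side':(250,315,235,292)})
fit('2',(.589,.174,.132),{'top':(188,228,146,192),'side':(250,315,235,292)})
E
```

```text
Traceback (most recent call last):
  File "fit.py", line 26, in fit
    best=min((minimize(cost,g+np.r_[0,0,0,a,b],method='Nelder-Mead',options=dict(initial_simplex=g+np.r_[0,0,0,a,b]+np.vstack([np.zeros(5),1.5*np.eye(5)]),maxfev=500)) for a in(-1.5,1.5) for b in(-1.5,1.5)),key=lambda s:s.fun)
  File "fit.py", line 26, in <genexpr>
    best=min((minimize(cost,g+np.r_[0,0,0,a,b],method='Nelder-Mead',options=dict(initial_simplex=g+np.r_[0,0,0,a,b]+np.vstack([np.zeros(5),1.5*np.eye(5)]),maxfev=500)) for a in(-1.5,1.5) for b in(-1.5,1.5)),key=lambda s:s.fun)
              ~~~~~~~~^^^^^^^^^^^^^^^^^^^^^^^^^^^^^^^^^^^^^^^^^^^^^^^^^^^^^^^^^^^^^^^^^^^^^^^^^^^^^^^^^^^^^^^^^^^^^^^^^^^^^^^^^^^^^^^^^^^^^^^^^^^^^^^^^^^^^^^^^^^^^^^^^
  File "fit.py", line 24, in cost
    v=np.array(u)*S; return sum(((m>0)!=w)[~ign].sum() for n,m,w,ign in masks(v))/K**2
                            ~~~^^^^^^^^^^^^^^^^^^^^^^^^^^^^^^^^^^^^^^^^^^^^^^^^^^
  File "fit.py", line 24, in <genexpr>
    v=np.array(u)*S; return sum(((m>0)!=w)[~ign].sum() for n,m,w,ign in masks(v))/K**2
                                                                        ~~~~~^^^
  File "fit.py", line 20, in masks
    q=np.array([proj(n,Rm@x+v[:3]) for x in p]);q=np.c_[(q[:,1]-c0+.5)*K-.5,(q[:,0]-r0+.5)*K-.5]
                ~~~~^^^^^^^^^^^^^^
  File "h.py", line 10, in proj
    f,cx,cy,T=cal(n); q=T[:3,:3].T@(np.array(p)-T[:3,3]); return q[1]/q[2]*f+cy,q[0]/q[2]*f+cx
              ~~~^^^
  File "h.py", line 4, in cal
    c=get_calibration(n); f=240/np.tan(np.radians(c['fov_y'])/2); return f,c['cx'],c['cy'],np.array(c['world_from_camera'])
ValueError: time passes only in moves, steps and waits
```

Cache the calibration.

```bash
sed -i 's/^def cal(n):/import functools\n@functools.cache\ndef cal(n):/' h.py
python3 - <<'E'
from fit import *
fit('2',(.589,.174,.132),{'top':(188,228,146,192)})
fit('2',(.589,.174,.132),{'side':(250,315,235,292)})
fit('2',(.589,.174,.132),{'top':(188,228,146,192),'side':(250,315,235,292)})
print(readout.get_obs()['t'])
E
```

```text
fit pos [0.5891 0.1717 0.1331] tilt rotvec deg [-0.4494  2.978 ] top axis [0.052  0.0078 0.9986] cost 123.5625 at guess 153.25
fit pos [0.5912 0.1704 0.13  ] tilt rotvec deg [ 1.5572 -0.1292] top axis [-0.0023 -0.0272  0.9996] cost 279.125 at guess 347.3125
fit pos [0.5906 0.1725 0.1315] tilt rotvec deg [ 1.0653 -0.014 ] top axis [-0.0002 -0.0186  0.9998] cost 406.5 at guess 500.5625
7.7
```

View pics/fit2.png

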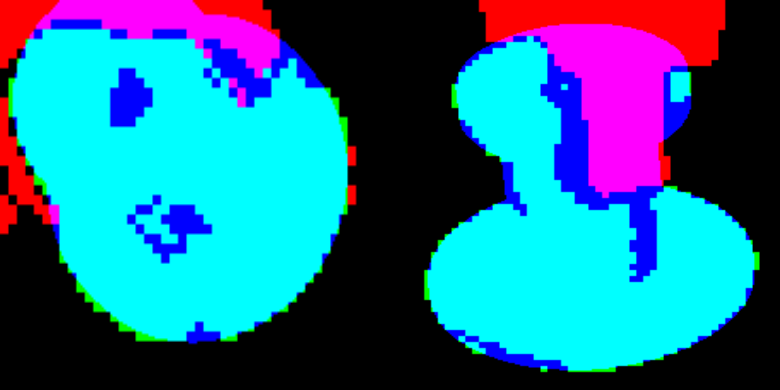

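The fit overlay matches well: the spool is upright within about 1–2°, at (0.5906,0.1725), and that is within 1–1.5 mm of the spindle. Lower it over the tip.

Call:
{"api": "carry_out", "payload": {"deltas": [[[0.04,-0.07,1.5],0],[[0.04,-0.07,3],0],[[0.04,-0.07,4],0],[[0.04,-0.07,4.6],0],[[0.04,-0.07,5],0],[[0.04,-0.07,5.3],0],[[0.04,-0.07,5.6],0],[[0.04,-0.07,5.8],0],[[0.04,-0.07,5.8],0]]}}

```text
t: 8.82
eef_pos: [0.5907, 0.1733, 0.1297]
tool_rot: [0.0, 0.855, -0.519, 0.004]
contact_force: [0.0, 0.1, -0.7]
gripper_width: 0.479
```

```bash
python3 - <<'E'
from fit import *
to(.59,.1735,.128);save('side','s3.png');save('top','t3.png')
fit('3',(.59,.1735,.073),{'top':(188,232,146,195),'side':(280,350,230,300)})
b=cv2.resize(cv2.imread('pics/s3.png')[270:400,190:350],(640,520),interpolation=3);cv2.imwrite('pics/c3.png',b)
E
```

```text
t 8.82 pos [0.5907 0.1733 0.1297] zax [ 0.0058 -0.0041 -1.    ] yaw -62.54450251725206 F [ 0.0276  0.0532 -0.6501] w 0.4790139603125341
delta cm [-0.0484  0.0567  0.1691]
fit pos [0.5921 0.1729 0.0746] tilt rotvec deg [ 0.9159 -0.0319] top axis [-0.0006 -0.016   0.9999] cost 353.3125 at guess 485.1875
```

View pics/c3.png

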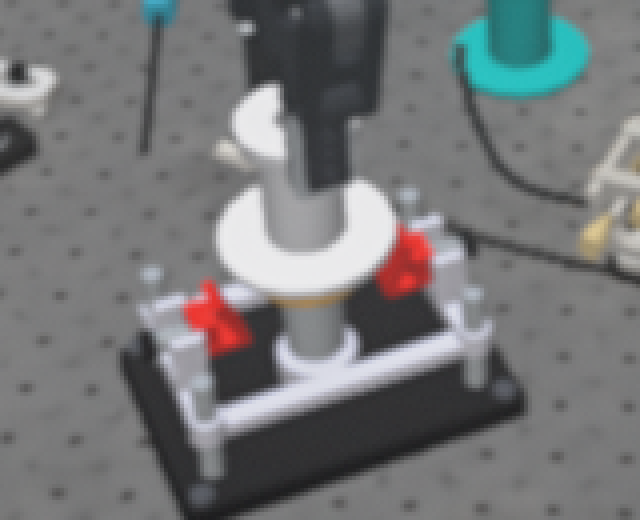

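Call:
{"api": "carry_out", "payload": {"deltas": [[[0,0,0.3],0],[[0,0,0.6],0],[[0,0,0.9],0],[[0,0,1.1],0],[[0,0,1.3],0],[[0,0,1.3],0]], "newtons": 100}}

```text
t: 9.68
eef_pos: [0.591, 0.1734, 0.1169]
tool_rot: [0.0, 0.855, -0.519, 0.004]
contact_force: [-1.0, -0.2, 4.8]
gripper_width: 0.462
```

```bash
python3 - <<'E'
from fit import *
to(.5907,.1733,.1);save('side','s4.png');save('top','t4.png')
fit('4',(.592,.1735,.062),{'top':(188,232,146,195),'side':(280,350,230,300)})
E
```

```text
t 9.68 pos [0.591  0.1734 0.1169] zax [ 0.0064 -0.0039 -1.    ] yaw -62.54631227946421 F [-0.9649 -0.1814  4.7814] w 0.46237825769906266
delta cm [-0.0186  0.0413  1.6939]
fit pos [0.5932 0.1705 0.0593] tilt rotvec deg [ 1.4414 -0.441 ] top axis [-0.0077 -0.0252  0.9997] cost 324.5625 at guess 344.625
```

Call:
{"api": "carry_out", "payload": {"deltas": [[[0,0,0.2],0],[[0,0,0.4],0],[[0,0,0.6],0],[[0,0,0.8],0],[[0,0,1.0],0],[[0,0,1.0],0]]}}

```text
t: 10.52
eef_pos: [0.5912, 0.1734, 0.1073]
tool_rot: [-0.0, 0.855, -0.519, 0.004]
contact_force: [-0.4, 0.1, 6.4]
gripper_width: 0.46
```

Call:
{"api": "carry_out", "payload": {"deltas": [[[0,0,0.15],0],[[0,0,0.3],0],[[0,0,0.45],0],[[0,0,0.6],0],[[0,0,0.6],0]]}}

```text
t: 11.15
eef_pos: [0.5915, 0.1736, 0.1018]
tool_rot: [-0.0, 0.855, -0.519, 0.004]
contact_force: [-1.2, -0.1, 7.5]
gripper_width: 0.461
```

Call:
{"api": "carry_out", "payload": {"deltas": [[[0,0,0.1],0],[[0,0,0.2],0],[[0,0,0.3],0],[[0,0,0.4],0],[[0,0,0.4],0]]}}

```text
t: 11.78
eef_pos: [0.5913, 0.1735, 0.098]
tool_rot: [-0.0, 0.855, -0.519, 0.004]
contact_force: [-1.4, -1.5, 7.9]
gripper_width: 0.466
```

Call:
{"api": "carry_out", "payload": {"deltas": [[[0,0,0.1],0],[[0,0,0.2],0],[[0,0,0.3],0],[[0,0,0.3],0]]}}

```text
t: 12.28
eef_pos: [0.5913, 0.1735, 0.0952]
tool_rot: [-0.0, 0.855, -0.519, 0.004]
contact_force: [-1.9, -0.5, 7.3]
gripper_width: 0.463
```

Call:
{"api": "carry_out", "payload": {"deltas": [[[0,0,0.1],0],[[0,0,0.2],0],[[0,0,0.3],0],[[0,0,0.3],0]]}}

```text
t: 12.78
eef_pos: [0.5913, 0.1735, 0.0925]
tool_rot: [-0.0, 0.855, -0.519, 0.004]
contact_force: [-1.8, -0.8, 7.5]
gripper_width: 0.464
```

Call:
{"api": "carry_out", "payload": {"deltas": [[[0,0,0.1],0],[[0,0,0.2],0],[[0,0,0.3],0],[[0,0,0.3],0]]}}

```text
t: 13.28
eef_pos: [0.5917, 0.1736, 0.0915]
tool_rot: [-0.0, 0.855, -0.519, 0.004]
contact_force: [-5.8, -2.5, 19.2]
gripper_width: 0.466
```

```bash
python3 - <<'E'
from h import *
to(.5913,.1735,.08);save('side','s5.png')
cv2.imwrite('pics/c5.png',cv2.resize(cv2.imread('pics/s5.png')[280:400,200:340],(700,600),interpolation=3))
E
```

```text
t 13.28 pos [0.5917 0.1736 0.0915] zax [ 0.0078 -0.0038 -1.    ] yaw -62.572047895755446 F [-5.8088 -2.4794 19.1676] w 0.4655743961763331
delta cm [-0.0219  0.0452  1.1472]
```

View pics/c5.png

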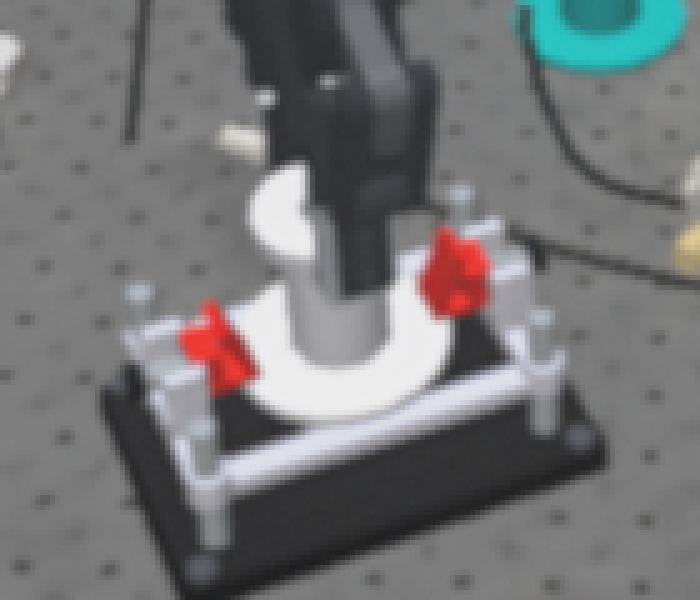

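The rim is among the catches, and the force rose to 19 N. That could be the catches spreading or the stop, so I hold and step gently.

Call:
{"api": "carry_out", "payload": {"deltas": [[[0,0,0.15],0],[[0,0,0.15],0],[[0,0,0.15],0]]}}

```text
t: 13.7
eef_pos: [0.5918, 0.1736, 0.0916]
tool_rot: [-0.0, 0.855, -0.519, 0.005]
contact_force: [-5.3, -2.6, 17.4]
gripper_width: 0.462
```

Call:
{"api": "carry_out", "payload": {"deltas": [[[0,0,0.15],0],[[0,0,0.15],0],[[0,0,0.15],0]]}}

```text
t: 14.08
eef_pos: [0.5918, 0.1737, 0.0915]
tool_rot: [-0.0, 0.855, -0.519, 0.005]
contact_force: [-6.0, -2.0, 17.2]
gripper_width: 0.46
```

Call:
{"api": "carry_out", "payload": {"deltas": [[[0,0,0.2],0],[[0,0,0.25],0],[[0,0,0.25],0],[[0,0,0.25],0]]}}

```text
t: 14.58
eef_pos: [0.5921, 0.1738, 0.0915]
tool_rot: [-0.001, 0.854, -0.519, 0.005]
contact_force: [-8.5, -2.9, 23.6]
gripper_width: 0.468
```

24 N with no further sinking means it is on the stop. I hold for more than 1 s, then check the catches.

Call:
{"api": "carry_out", "payload": {"deltas": [[[-0.02,0.05,0.22],0],[[-0.02,0.05,0.22],0],[[-0.02,0.05,0.22],0],[[-0.02,0.05,0.22],0],[[-0.02,0.05,0.22],0],[[-0.02,0.05,0.22],0],[[-0.02,0.05,0.22],0],[[-0.02,0.05,0.22],0],[[-0.02,0.05,0.22],0],[[-0.02,0.05,0.22],0]]}}

```text
t: 15.82
eef_pos: [0.5919, 0.1738, 0.0915]
tool_rot: [-0.001, 0.854, -0.52, 0.005]
contact_force: [-7.3, -2.7, 21.6]
gripper_width: 0.46
```

```bash
python3 - <<'E'
from h import *
to(.5913,.1735,.08);save('side','s6.png');save('top','t6.png')
A=[cv2.imread(f'pics/s{k}.png')[315:390,225:315] for k in '56']
B=[cv2.imread(f'pics/{f}.png')[190:250,150:220] for f in('top0','t6')]
cv2.imwrite('pics/c6.png',np.vstack([np.hstack([cv2.resize(a,(396,330),interpolation=3) for a in A]),np.hstack([cv2.resize(b,(396,260),interpolation=3) for b in B])]))
from fit import fit
fit('6',(.592,.1735,.035),{'side':(295,372,240,300)})
E
```

```text
t 15.82 pos [0.5919 0.1738 0.0915] zax [ 0.0104 -0.004  -0.9999] yaw -62.6115581068968 F [-7.3249 -2.6624 21.5723] w 0.4599082734178898
delta cm [-0.0143  0.0792  1.1486]
fit pos [0.5918 0.1717 0.0352] tilt rotvec deg [0.5408 2.5407] top axis [ 0.0443 -0.0094  0.999 ] cost 247.5 at guess 311.0625
```

View pics/c6.png

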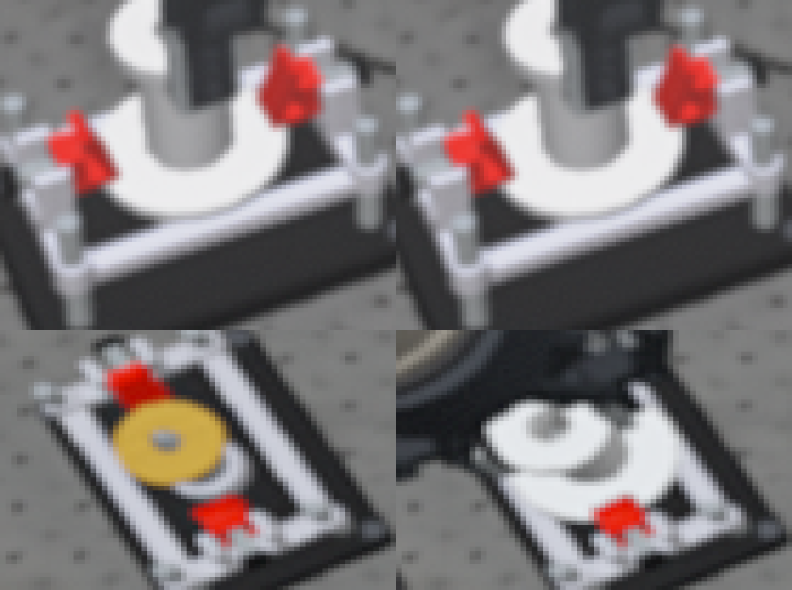

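```bash
python3 - <<'E'
from h import *
def reds(f,box):
    r0,r1,c0,c1=box;h=cv2.cvtColor(cv2.imread(f'pics/{f}.png')[r0:r1,c0:c1],cv2.COLOR_BGR2HSV)
    m=cv2.inRange(h,(0,160,90),(6,255,255))|cv2.inRange(h,(172,160,90),(180,255,255));k,l,s,c=cv2.connectedComponentsWithStats(m)
    return [(int(s[i,4]),np.round(c[i][::-1]+[r0,c0],2),s[i,:4]+[c0,r0,0,0]) for i in range(1,k) if s[i,4]>20]
for f in('side0','s3','s4','s5','s6'): print(f,reds(f,(315,375,225,315)))
for f in('top0','t3','t4','t6'): print(f,reds(f,(190,250,150,220)))
# expected shift of 6 mm outward, px
for n in('side','top'):
    for s in(1,-1):
        p=np.array([.591,.173,.06])+s*.035*np.array([.886,.463,0]);print(n,s,np.array(proj(n,p)),np.array(proj(n,p+s*.006*np.array([.886,.463,0])))-proj(n,p))
E
```

```text
side0 [(158, array([335.69, 290.34]), array([284, 327,  13,  17])), (133, array([350.31, 244.2 ]), array([237, 341,  15,  18]))]
s3 [(126, array([336.29, 290.98]), array([285, 328,  12,  16])), (128, array([350.26, 244.09]), array([237, 341,  15,  18]))]
s4 [(88, array([335.59, 292.43]), array([288, 327,   9,  17])), (129, array([350.29, 244.08]), array([237, 341,  15,  18]))]
s5 [(139, array([335.04, 290.68]), array([285, 327,  12,  16])), (115, array([349.99, 243.47]), array([237, 341,  14,  18]))]
s6 [(140, array([335.09, 290.7 ]), array([285, 327,  12,  16])), (114, array([349.92, 243.47]), array([237, 341,  14,  17]))]
top0 [(65, array([202.74, 173.72]), array([169, 198,  11,  11])), (65, array([232.06, 188.69]), array([184, 228,  10,  10]))]
t3 [(65, array([232.06, 188.69]), array([184, 228,  10,  10]))]
t4 [(56, array([232.46, 188.93]), array([184, 228,  10,  10]))]
t6 [(44, array([232.89, 189.23]), array([186, 229,   8,   9]))]
side 1 [343.6242 244.0399] [ 1.2529 -4.1198]
side -1 [329.5001 290.4811] [-1.1699  3.8466]
top 1 [201.6406 173.1805] [-2.4486 -1.2378]
top -1 [230.6474 187.8438] [2.5246 1.2762]
```

The red outlines are back at their starting pixels to within about 1 mm, and nothing hides them, so both catches appear to be in over the rim. I test this by easing up 3–4 mm: if it is locked, the platform's push on the tool disappears.

Call:
{"api": "carry_out", "payload": {"deltas": [[[0,0,0.1],0],[[0,0,0],0],[[0,0,-0.1],0],[[0,0,-0.2],0],[[0,0,-0.25],0],[[0,0,-0.25],0]]}}

```text
t: 16.68
eef_pos: [0.5914, 0.1736, 0.0942]
tool_rot: [-0.001, 0.854, -0.52, 0.005]
contact_force: [-3.6, -1.4, 7.3]
gripper_width: 0.465
```

Call:
{"api": "carry_out", "payload": {"deltas": [[[0,0,-0.05],0],[[0,0,-0.1],0],[[0,0,-0.15],0],[[0,0,-0.15],0]]}}

```text
t: 17.18
eef_pos: [0.5909, 0.1734, 0.0947]
tool_rot: [-0.0, 0.854, -0.52, 0.005]
contact_force: [0.4, -0.3, -6.5]
gripper_width: 0.464
```

The pull now meets resistance (−6.5 N, only 0.5 mm higher), so the rim is held under the catches. I go back to neutral, release and retreat.

Call:
{"api": "carry_out", "payload": {"deltas": [[[0,0,0.05],0],[[0,0,0.05],0]]}}

```text
t: 17.42
eef_pos: [0.591, 0.1734, 0.0946]
tool_rot: [-0.0, 0.854, -0.52, 0.005]
contact_force: [-1.4, -1.0, 2.0]
gripper_width: 0.462
```

Call:
{"api": "carry_out", "payload": {"deltas": [[[0,0,0],0],[[0,0,0],0],[[0,0,0],0],[[0,0,-0.5],0],[[0,0,-2],0],[[0,0,-4],0]], "hand": 0.85}}

```text
t: 18.18
eef_pos: [0.5907, 0.1737, 0.1358]
tool_rot: [-0.0, 0.854, -0.52, 0.005]
contact_force: [-0.3, -0.1, 0.3]
gripper_width: 0.848
```

Call:
{"api": "carry_out", "payload": {"deltas": [[[1,0,-3],0],[[4,0,-6],0],[[9,0,-8],0],[[14,0,-8],0],[[19,0,-8],0],[[24,0,-8],0],[[24,0,-8],0]]}}

```text
t: 19.05
eef_pos: [0.7017, -0.0456, 0.2193]
tool_rot: [0.001, 0.852, -0.523, 0.007]
contact_force: [-0.4, 0.2, -0.4]
gripper_width: 0.847
```

```bash
python3 - <<'E'
from fit import *
to(.591,.173,.1);save('side','s7.png');save('top','t7.png')
fit('7',(.591,.173,.038),{'top':(188,240,150,210),'side':(295,372,225,310)})
A=[cv2.imread(f'pics/{f}.png')[300:390,215:325] for f in('side0','s7')];B=[cv2.imread(f'pics/{f}.png')[190:250,150:220] for f in('top0','t7')]
cv2.imwrite('pics/c7.png',np.vstack([np.hstack([cv2.resize(a,(396,324),interpolation=3) for a in A]),np.hstack([cv2.resize(b,(396,270),interpolation=3) for b in B])]))
E
```

```text
t 19.05 pos [ 0.7017 -0.0456  0.2193] zax [ 0.0105 -0.008  -0.9999] yaw -63.06026452191364 F [-0.3886  0.1988 -0.3844] w 0.8470726866464882
delta cm [-24.6401   0.0288  11.6409]
fit pos [0.5948 0.1505 0.0179] tilt rotvec deg [3.3465 2.9449] top axis [ 0.0513 -0.0583  0.997 ] cost 645.375 at guess 977.6875
```

View pics/c7.png

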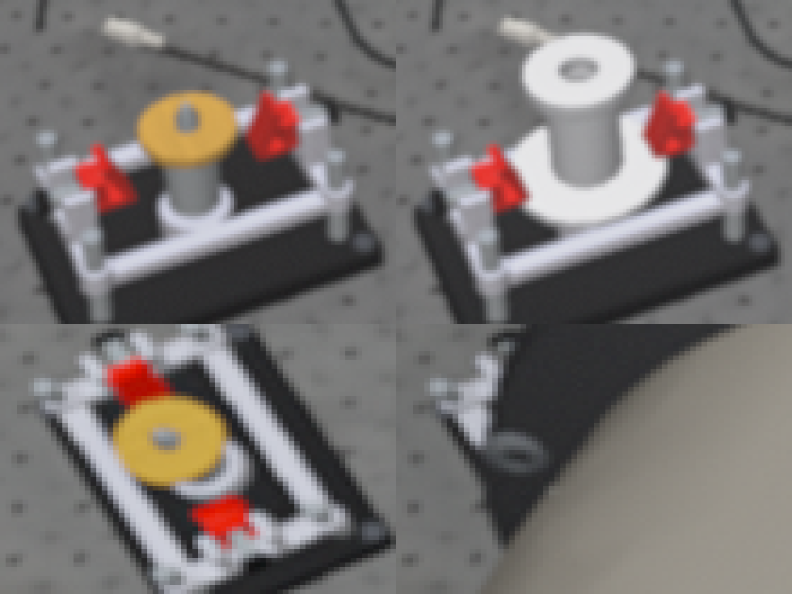

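The side view shows the spool released, still down and upright, with both red catches over its rim; the arm blocks the top view. I move clear and check both views once.

Call:
{"api": "carry_out", "payload": {"deltas": [[[2.5,3.5,-1],0],[[5,7,-2],0],[[7.5,10.5,-2],0],[[10,14,-2],0],[[13,18,-2],0],[[13,18,-2],0]]}}

```text
t: 19.9
eef_pos: [0.5979, -0.241, 0.2399]
tool_rot: [0.0, 0.853, -0.522, 0.006]
contact_force: [-0.4, 0.2, -0.2]
gripper_width: 0.847
```

```bash
python3 - <<'E'
from fit import *
to(.591,.173,.1);save('side','s8.png');save('top','t8.png')
fit('8',(.591,.173,.038),{'side':(295,372,225,310)})
fit('8',(.591,.173,.038),{'top':(190,242,150,212),'side':(295,372,225,310)})
for f,g in(('side0','s8'),('top0','t8')):
  for k in(f,g):
    r0,r1,c0,c1=(315,375,225,315) if f[0]=='s' else (190,250,150,220)
    h=cv2.cvtColor(cv2.imread(f'pics/{k}.png')[r0:r1,c0:c1],cv2.COLOR_BGR2HSV)
    m=cv2.inRange(h,(0,160,90),(6,255,255))|cv2.inRange(h,(172,160,90),(180,255,255));n,l,s,c=cv2.connectedComponentsWithStats(m)
    print(k,[(int(s[i,4]),c[i][::-1]+[r0,c0],s[i,:4]+[c0,r0,0,0]) for i in range(1,n) if s[i,4]>15])
A=[cv2.imread(f'pics/{f}.png')[190:250,150:220] for f in('top0','t8')]
cv2.imwrite('pics/c8.png',np.hstack([cv2.resize(a,(396,340),interpolation=3) for a in A]))
E
```

```text
t 19.9 pos [ 0.5979 -0.241   0.2399] zax [ 0.0091 -0.0066 -0.9999] yaw -62.97223837546128 F [-0.381   0.2389 -0.1703] w 0.8465097907324145
delta cm [-37.3271 -18.1246  13.7158]
fit pos [0.5924 0.1696 0.0354] tilt rotvec deg [1.348  0.5818] top axis [ 0.0102 -0.0235  0.9997] cost 194.625 at guess 236.5625
fit pos [0.5917 0.1727 0.0376] tilt rotvec deg [2.818  0.6429] top axis [ 0.0112 -0.0492  0.9987] cost 351.3125 at guess 406.8125
side0 [(158, array([335.6899, 290.3354]), array([284, 327,  13,  17])), (133, array([350.3083, 244.1955]), array([237, 341,  15,  18]))]
s8 [(139, array([334.9928, 290.7626]), array([285, 327,  12,  16])), (116, array([350.0431, 243.5086]), array([237, 341,  14,  18]))]
top0 [(65, array([202.7385, 173.7231]), array([169, 198,  11,  11])), (65, array([232.0615, 188.6923]), array([184, 228,  10,  10]))]
t8 [(18, array([199.8889, 172.1667]), array([169, 198,   7,   5])), (49, array([232.9592, 189.2041]), array([185, 229,   9,   9]))]
```

View pics/c8.png

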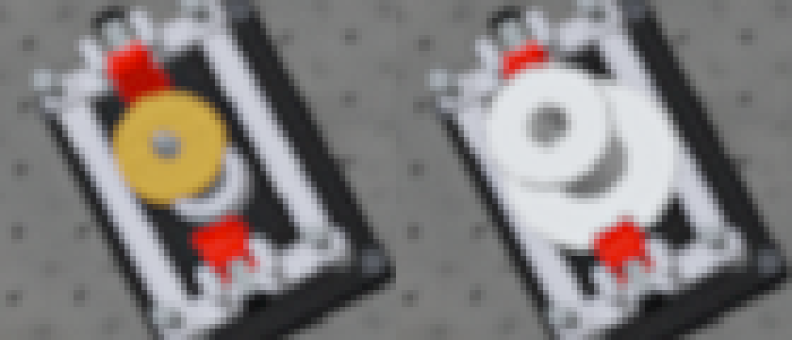

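The final top view shows the spool centred on the spindle, with the −x catch lying over its rim and the outer edges of both catches where they started. Handing in.

```bash
python3 -c "
from h import *
bot.hand_in()"
```

```text
the job is handed in; nothing more can be done
```

The white spool is over the spindle, wide rim down, pressed to the stop and locked under both catches. The arm let go of it and is clear, and I handed the job in at about 20 s. No verdict was reported.

**How it went:** I gripped the spool by its top rim, after a second grip at 80° to centre it. I lowered it over the spindle and pressed in small steps until it stopped sinking, with about 24 N as the highest wrist force read. I held it there for about 2.5 s before easing up.

**Last checks:**
- **Lock:** easing up 3 mm took the push off the tool, and pulling further met resistance (−6.5 N). The spool stayed down after release.
- **Position:** the fit to both cameras puts the underside about 36–38 mm above the table and the axis within about 1–2 mm of the spindle.
- **Catches:** both show their outer edges where they started, within about 1 mm.

**Disagreements:**
- **Tilt:** the two-camera fit gives 2.9° and the side-camera fit alone gives 1.5°. Both are inside the 4° limit, and the same fit read about 1° with the spool held in the gripper.
- **Failed fit:** one earlier fit after release was meaningless because the arm blocked the top camera; I repeated it with the arm clear.

I planned the moves to stay clear of the blue spool, hex keys and lens case and felt no unexpected contact. I did not measure their positions again at the end.

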